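# Fit the retaining ring on the rotator spindle

### The arm

A 7-joint arm with a two-finger parallel gripper is mounted at the origin on a cart in front of the work surface, level with it; the furniture and walls round the work are solid. World frame = base frame: x ahead of the robot, y to its left, z up, the work surface at z = 0. Lengths are in mm, angles in rad, forces in N, time in s.
With the tool pointing down it reaches from about 400 to 875 mm from the base axis. Payload 6.5 kg.
Tool frame: the origin (TCP) lies at the very end of the fingers, on their centre line; the grasp point (between the pads) lies 19 mm behind it; x points along the fingers, y is the direction in which the jaws open and shut, and the axes are right-handed (so a half turn about x gives the same grasp; the last joint's range is limited). The gripper opens to 88 mm and grips with 3 to 60 N. Pads are 18 mm wide; open, the fingers measure 123 mm over their backs; the gripper's body (75 mm by 187 mm) begins 45 mm behind the grasp point.
Start: joints at [-1.235, 0.536, -0.004, 1.538, 0.003, 1.067, -0.071], TCP at [254.194, 598.227, 238.716] pointing down, gripper open.
Joint ranges: [-2.7, 2.7], [-0.37, 2.16], [-1.27, 1.26], [0.24, 2.4], [-1.31, 4.45], [0.19, 1.91], [-2.76, 2.76]. Speed limits (rad/s): [2.39, 2.39, 3.14, 3.14, 3.14, 3.14, 3.14].

### API

Orientations are given as a unit quaternion [w, x, y, z].
In Python, from workcell import env, release, gripper_close, kin, grab_frame, close_job, readout gives the robot as it stands. Calls block until the motion is done:
- env.move_ptp(position, orientation): joint-space move of the TCP to a pose.
- env.line_to(position, orientation=None, feed=150): straight line of the TCP; orientation=None keeps the orientation; feed is the mean speed in mm/s.
- env.move_j(angles): joint-space move.
- release() and gripper_close(force=None): open the fingers fully, or close them until they stop; force is the grip in N (None keeps the last).
- env.hold(seconds).
- kin.solve_ik(position, orientation): joint angles nearest the present ones, or None.
- grab_frame(name): name is "scene" or "top"; returns a dict with "color" (480x640x3 uint8, red, green, blue), "fovy" (degrees; the focal length in pixels is half the picture's height over the tangent of half this angle, whatever the lens; pixels are square), "cx", "cy" (the principal point, pixels), "k1" (the pictures are not rectified: a ray, as slopes to the right and down, at radius r is drawn at 1 + k1 r^2 times it, then the intrinsics apply), "T" (4x4, takes a point from camera to world coordinates). Camera axes: x right, y up, looking along -z (the intrinsics and any distortion apply to the point x, -y, -z); pixel columns grow to the right and rows downward; lengths in mm; the calibration is good to about 2 mm. A picture is of the moment at which its call begins. There is no depth.
A pose or a line that the arm cannot do raises env.MotionError and nothing moves.
- close_job(): hands the job in, once; it reports no verdict.
Readings, each from a call of its own:
- readout.read_time_s(): time.
- readout.read_joint_pos(): joint angles.
- readout.read_joint_vel(): joint speeds.
- readout.read_tau(): joint torques, N m.
- readout.read_position(): TCP position.
- readout.read_ee_rot(): TCP orientation.
- readout.read_contact_force(): force on the tool from outside, world axes, zero at the start.
- readout.read_torque(): the same for the moment, N m.
- readout.read_opening(): opening from 0.0 (shut) to 1.0 (fully open).
Only numpy, scipy, OpenCV 4.12 (cv2) and the standard library are available. Lean on these libraries where they do the work, as an engineer would, in place of code of your own. Each camera call takes 0.05 s, during which the arm holds its last target. There are 200 camera calls.

### The job

With the ring pliers, take the dark steel retaining ring off the tool rest, spread it over the end of the rotator's spindle, and press the brass hub gently down with it until the hub stops; then let the ring close into the spindle's groove, so that it holds the hub down. Hang the pliers back upright in the rest. Handle the ring only with the pliers, never press hard, and leave the bottles and the cold block alone.

Things in the scene. Friction and masses are not known exactly. Their poses are not given: they have to be found in the camera images.
- pliers_grip (a point): Ring pliers, H-shaped, 150 mm tall, upright in the rest: two upright levers with teal grips on top, hinged on a steel cross bridge. This point: midway between the grips, half-way up (grips 48 mm tall, 18 mm wide along x). z up along the tool, y from lever to lever; squeeze along y. Grips are sprung apart, 54 mm over the outside when free, 43 mm squeezed to the built-in stop.
- pliers_left (a joint): Angle of the +y lever: 0 free, 0.10 squeezed to the stop (16 N with the ring on, 7 N without; harder does no harm), which moves each foot 6 mm outward and spreads the ring. With the grips let out to 51-52.5 mm, and no farther, the ring closes while the springs still press the grips on the fingers (about 5 N each): the tool stays held. Opened wider it falls.
- pliers_feet (a point): Point midway between the feet of the pliers, at their shoulders, 117 mm below pliers_grip. Below each shoulder (25 mm either side along y) a 4 mm pin, 6 mm long, stands in an eye of the ring; once the ring has closed, the pins pull straight up out of the eyes. The pliers weigh about 0.23 kg.
- pliers_axle (a point): Centre of the pliers' cross bridge (56 mm along y, 10 mm along x, 16 mm tall), 57 mm below pliers_grip, same axes. A round axle, 8 mm in diameter, runs through it along x and stands out 14 mm to each side of the centre; by it the pliers hang in the rest.
- ring_centre (a point): Retaining ring, dark steel, C-shaped, 4 mm thick, 63 mm over its two side ears: back piece at +x, sprung arms at +y and -y, mouth at -x. This point: centre of its opening, half-way through its thickness; z its axis. Closed, the arms reach in to 13 mm radius; spread to the pliers' stop it passes the spindle with 1.5 mm to spare all round. Any yaw on the spindle will do.
- ring: The whole ring with its arms; origin at the centre of its underside. It starts on the rest, pins of the pliers in the eyes of its ears (y = +25 and -25 mm, x = 0, 7 mm square). While the grips are squeezed its own spring holds it on the pins and it goes with the pliers.
- ring_left (a joint): Opening angle of the ring's +y arm: 0 closed, about 0.35 spread by the pliers.
- ring_right (a joint): Opening angle of the ring's -y arm, the same.
- rotator: Sample rotator drive, fixed: white housing 110 x 110 mm, 28 mm tall (centre boss to 34 mm); from its middle stands a steel spindle, 31 mm in diameter, end tapered (radius 4.5 mm less at the tip) over the last 6 mm. Round it a groove: 6 mm high, 25 mm in diameter, upper edge 22 mm below the end. Origin on the spindle's axis at bench level.
- rotator_axis (a point): Point on the spindle's axis at bench level. The spindle's height varies and is not measured: its end is 78 to 98 mm and its groove's lower edge 50 to 70 mm above the bench. Find it by touch. More than 25 N between ring and rotator does damage.
- hub_axis (a point): Point on the spindle's axis 34 mm above the bench (fixed). Above it a brass hub, 40 mm in diameter, sits round the spindle; a spring holds it up over the groove, upper face 21 mm below the spindle's end. Pressed down 7 mm (2 N rising to 5.5 N) it meets a hard stop, its face level with the groove's lower edge. Let close within 1.5 mm of that stop, the ring enters the groove and the hub lifts it to the upper edge.
- rest_seat (a point): Where pliers_axle lies while the pliers hang in the rest, 78.5 mm above the bench, same axes. Two V cradles (at x = -10 and +10 mm, 4 mm thick, about 17 mm wide at the top, 8 mm deep) take the axle and centre it along y; the bridge has 3 mm play each way along x between them. Ring and pliers lift out straight up; the pliers go back straight down.
- rest: Tool rest, fixed: grey base 90 x 90 mm, 8 mm thick, with an aluminium post of 20 mm diameter that stands up through the ring and carries the V cradles. The ring lies at first on a ledge of the post, its underside 14 mm above the bench. Origin under the post, at bench level.
- buffer_bottle: White bottle with white cap, 44 mm diameter, 90 mm tall; leave alone. Origin at its foot.
- amber_bottle: Amber bottle with red cap, 36 mm diameter, 75 mm tall; leave alone. Origin at its foot.
- cold_block: White block, 45 x 65 x 25 mm, leave alone. Origin under its centre.

How it is judged:
By the outcome, as a careful person would: the job done as asked, in the order asked, and still so for the second after the job is handed in, with the robot touching nothing.
It also fails if it takes over 61 s, if anything falls off the work surface, if the arm or the gripper's body presses on something with over 40 N, if the wrist force passes 120 N, or if a joint passes its speed limit or range.

## Working session

There is one attempt and no reset: what is moved stays moved. The work goes in short steps, each a Python script; the robot and the scene stay as the last script left them, time stands still between calls to the robot, and variables do not carry over. Pictures are saved under pics/ and viewed, about 8 in all and at most 12, crops included, and the job is handed in when it is done.

```bash
ls; mkdir -p pics; cat > h.py <<'E'
import numpy as np, cv2
from workcell import env, release, gripper_close, kin, grab_frame, close_job, readout
def K(f):
    fl=240/np.tan(np.radians(f["fovy"])/2); return np.array([[fl,0,f["cx"]],[0,fl,f["cy"]],[0,0,1.]])
def ray(f,u,v):
    p=cv2.undistortPointsIter(np.array([[[u,v]]],float),K(f),np.array([f["k1"],0,0,0.]),None,None,(3,50,1e-9))[0,0]
    T=np.array(f["T"]); d=T[:3,:3]@np.array([p[0],-p[1],-1]); return T[:3,3],d/np.linalg.norm(d)
def tri(a,b):
    (o1,d1),(o2,d2)=a,b
    s=np.linalg.lstsq(np.c_[d1,-d2],o2-o1,rcond=None)[0]
    p,q=o1+s[0]*d1,o2+s[1]*d2; return (p+q)/2,np.linalg.norm(p-q)
def atz(r,z): o,d=r; return o+d*(z-o[2])/d[2]
def proj(f,P):
    T=np.array(f["T"]); c=(np.asarray(P,float)-T[:3,3])@T[:3,:3]; x,y=c[0]/-c[2],-c[1]/-c[2]; k=1+f["k1"]*(x*x+y*y)
    M=K(f); return np.array([M[0,0]*x*k+M[0,2],M[1,1]*y*k+M[1,2]])
def shot(name,cam):
    f=grab_frame(cam); cv2.imwrite(f"pics/{name}.png",f["color"][:,:,::-1]); np.save(f"pics/{name}.npy",{k:v for k,v in f.items()},allow_pickle=True); return f
def load(name): return np.load(f"pics/{name}.npy",allow_pickle=True).item()
E
python3 - <<'E'
from h import *
for c in("scene","top"):
    f=shot(c+"0",c); print(c,f["fovy"],f["cx"],f["cy"],f["k1"],np.round(f["T"],3).tolist())
print(readout.read_position(),readout.read_ee_rot(),readout.read_time_s(),readout.read_contact_force(),readout.read_opening())
a=cv2.imread("pics/scene0.png");b=cv2.imread("pics/top0.png")
E
```

```text
pics
scene 53.27395903316527 309.51145211454514 240.44029138688614 -0.05788968442222272 [[-0.553, 0.666, -0.5, 121.781], [-0.833, -0.44, 0.335, 151.401], [0.003, 0.602, 0.799, 806.932], [0.0, 0.0, 0.0, 1.0]]
top 52.25781047134855 323.4655535464871 242.0352055852043 -0.07061696651969124 [[-0.026, 0.993, -0.116, 430.387], [-1.0, -0.027, -0.008, -126.134], [-0.011, 0.116, 0.993, 949.708], [0.0, 0.0, 0.0, 1.0]]
[253.99012235 597.71844691 237.92592452] [ 0.692822    0.1405085   0.69296265 -0.14162562] 0.1 [-0.60585204  0.66446908 -0.0765833 ] 0.997534652154003
```

View pics/scene0.png

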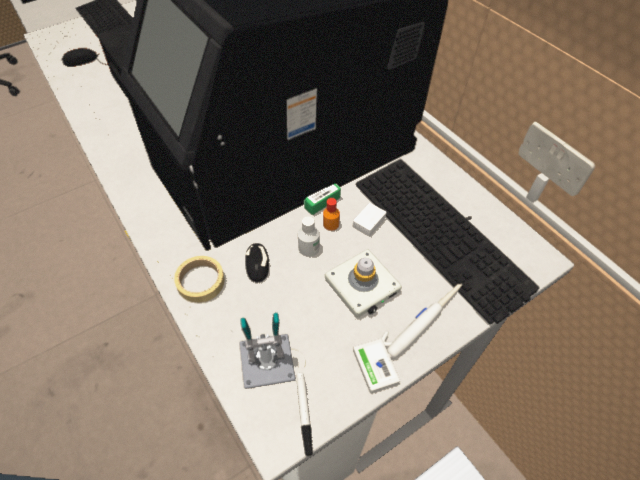

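View pics/top0.png

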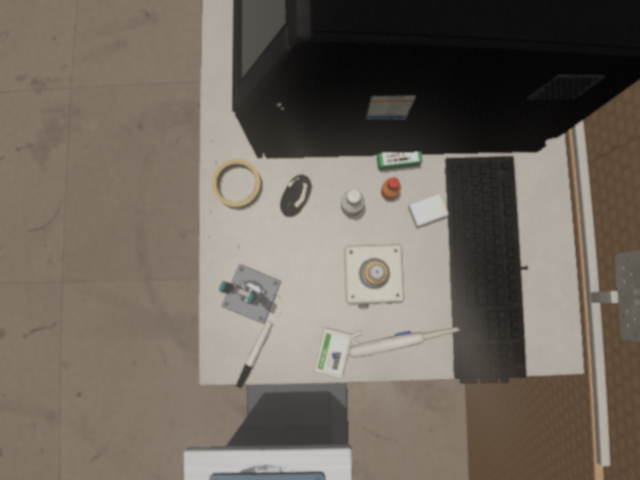

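The pliers and rest are at about (265,350) in scene and (247,293) in top. The rotator is at (364,275) in scene and (375,273) in top. I'll enlarge both.

```bash
python3 - <<'E'
import cv2,numpy as np
a=cv2.imread("pics/scene0.png");b=cv2.imread("pics/top0.png")
def c(im,x,y,w=80,h=60):return cv2.resize(im[y:y+h,x:x+w],None,fx=5,fy=5,interpolation=cv2.INTER_CUBIC)
def c(im,x,y,w=80,h=60):
    o=cv2.resize(im[y:y+h,x:x+w],(400,300),interpolation=cv2.INTER_CUBIC)
    for i in range(0,w,20): cv2.putText(o,str(x+i),(i*400//w,8),0,.3,(0,0,255)); cv2.line(o,(i*400//w,0),(i*400//w,4),(0,0,255))
    for i in range(0,h,20): cv2.putText(o,str(y+i),(0,i*300//h+4),0,.3,(0,0,255))
    return o
cv2.imwrite("pics/crop0.png",np.vstack([np.hstack([c(a,220,310,112,84),c(a,324,235)]),np.hstack([c(b,210,258),c(b,335,243)])]))
E
```

```text
(no output)
```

View pics/crop0.png

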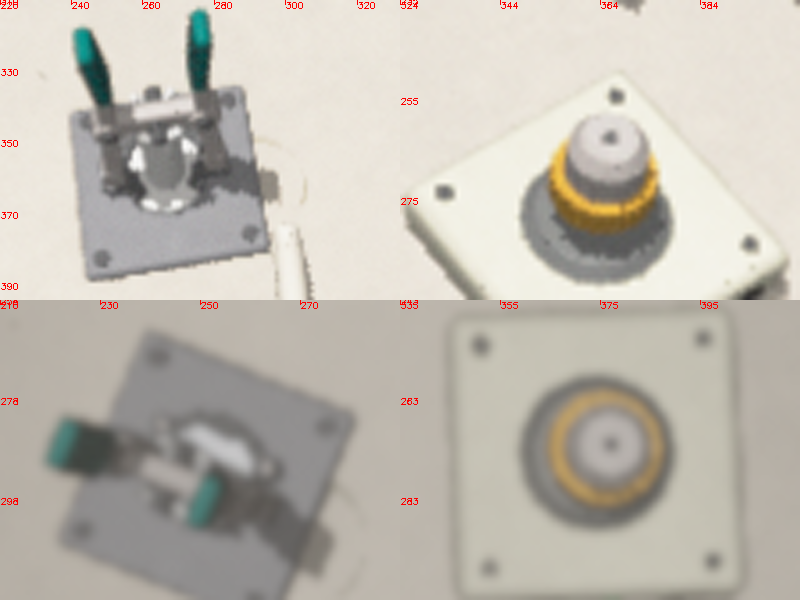

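```bash
python3 - <<'E'
from h import *
s,t=load("scene0"),load("top0")
A=lambda x,y:ray(s,220+x/3.5714,310+y/3.5714)
B=lambda x,y:ray(s,324+(x-400)/5,235+y/5)
C=lambda x,y:ray(t,210+x/5,258+(y-300)/5)
D=lambda x,y:ray(t,335+(x-400)/5,243+(y-300)/5)
r=lambda v:np.round(v,1)
gl,e=tri(A(84,35),C(62,443));print("gripL",r(gl),r(e))
gr,e=tri(A(202,15),C(205,500));print("gripR",r(gr),r(e)); print("mid",r((gl+gr)/2),r(np.linalg.norm(gl-gr)),"yaw",np.arctan2(*(gl-gr)[1::-1])-np.pi/2)
print("spindle",tri(B(610,136),D(611,443)))
sc=[(480,345),(703,338),(712,562),(490,568)]
P=np.array([atz(D(*q),28) for q in sc]);print(r(P),"mean",r(P.mean(0)))
sc=[(617,97),(444,192),(750,244)];Q=np.array([atz(B(*q),28) for q in sc]);print("scene",r(Q),"diag mid",r((Q[1]+Q[2])/2))
R=np.array([atz(C(*q),8) for q in [(158,357),(327,427),(83,530),(255,592)]]);print("rest top",r(R),r(R.mean(0)))
R=np.array([atz(A(*q),8) for q in [(86,121),(236,101),(101,258),(251,233)]]);print("rest scene",r(R),r(R.mean(0)))
print("axis triangulated by screw: ",[ [r(v) for v in tri(B(*p),D(*q))] for p,q in [((617,97),(703,338)),((444,192),(480,345)),((750,244),(712,562))]])
E
```

```text
gripL [455.1  45.7 162.4] 1.7
gripR [435.7  -0.5 162.8] 1.6
mid [445.4  22.6 162.6] 50.2 yaw -0.39671520534774096
spindle (array([ 477.01481017, -212.65277902,   80.72361308]), np.float64(1.2711514810934603))
[[ 517.8 -170.3   28. ]
 [ 518.1 -254.8   28. ]
 [ 433.7 -254.6   28. ]
 [ 433.8 -171.3   28. ]] mean [ 475.9 -212.7   28. ]
scene [[ 516.7 -252.5   28. ]
 [ 518.  -168.7   28. ]
 [ 433.8 -252.7   28. ]] diag mid [ 475.9 -210.7   28. ]
rest top [[491.6  41.1   8. ]
 [463.  -24.    8. ]
 [425.8  70.6   8. ]
 [400.7   4.6   8. ]] [445.3  23.1   8. ]
rest scene [[492.6  43.9   8. ]
 [460.3 -25.2   8. ]
 [426.1  72.7   8. ]
 [397.    5.8   8. ]] [444.   24.3   8. ]
axis triangulated by screw:  [[array([ 518.8, -255.2,   23.3]), np.float64(0.7)], [array([ 518.4, -169.9,   26.4]), np.float64(1.3)], [array([ 434.2, -254.4,   25.8]), np.float64(1.4)]]
```

```bash
python3 - <<'E'
from h import *
env.move_ptp([*REST,240],quat(YAW)); env.line_to([*REST,168],feed=120)
print(readout.read_position(),readout.read_joint_pos(),readout.read_time_s(),F())
s=shot("s1","scene");t=shot("t1","top")
o=[]
for f,x,y in((s,210,270),(t,190,240)):
    im=f["color"][y:y+105,x:x+140,::-1]; o.append(cv2.resize(im,(400,300),interpolation=cv2.INTER_CUBIC))
cv2.imwrite("pics/c1.png",np.hstack(o))
E
```

```text
[445.29821475  23.49035887 168.38747283] [-0.44832191  0.30733515  0.34684946  2.13597239 -0.15634088  0.72105154
  1.162167  ] 3.0167 [0.39561508 0.04768477 0.05534072]
```

View pics/c1.png

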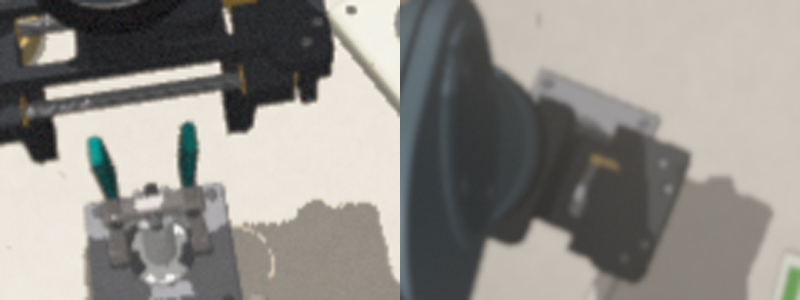

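The scene crop shows the finger tips at (40,160) and (240,130), straddling the teal grips at (97,145) and (188,128). The jaws are centred and aligned, so I'll grasp and lift.

```bash
python3 - <<'E'
from h import *
env.line_to([*REST,116.5],feed=60); print(readout.read_position(),F())
gripper_close(40); env.hold(.3); print("open",readout.read_opening()*88,F(),readout.read_torque())
env.line_to([*REST,140],feed=60); print(F())
env.line_to([*REST,236],feed=120); env.hold(.2); print("open",readout.read_opening()*88,F(),readout.read_position(),readout.read_time_s())
p=[*ROT,236]; env.line_to(p,quat(YAW),feed=150); env.hold(.3); print(readout.read_position(),F(20),readout.read_time_s(),readout.read_joint_pos())
s=shot("s2","scene");t=shot("t2","top")
o=[]
for f,x,y in((s,310,190),(t,310,200)):
    im=f["color"][y:y+105,x:x+140,::-1]; o.append(cv2.resize(im,(400,300),interpolation=cv2.INTER_CUBIC))
cv2.imwrite("pics/c2.png",np.hstack(o))
E
```

```text
[445.1810537   23.40614293 116.73850369] [ 0.29638966 -0.59437823  0.38378553]
open 41.56718083843806 [-0.08672415  2.04165654  5.49175641] [ 0.48132808  0.04310348 -0.00655658]
[ 0.1378439  -0.16595125 -2.73818527]
open 41.39339050597418 [-0.09026434 -0.21560895 -2.82868932] [444.56212258  23.3190507  235.46349327] 7.0917
[ 476.24842657 -211.93999055  236.01306545] [-0.25143632  0.02813016 -2.78607732] 9.2917 [-0.06383912  0.34459643  0.49307942  1.90293214 -0.1990805   0.94191385
  1.68343914]
```

View pics/c2.png

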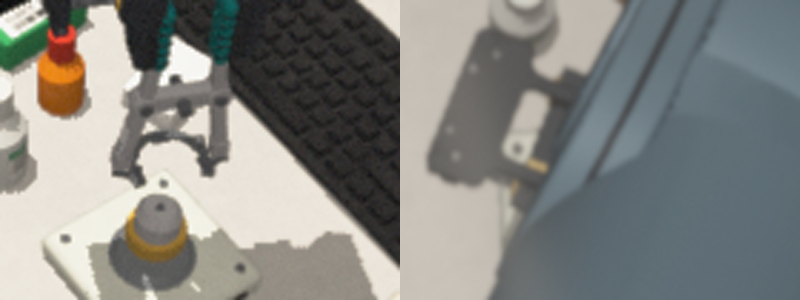

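Ring and pliers are held together at 2.8 N of weight. I'll descend to just above the spindle and check the alignment close up.

```bash
python3 - <<'E'
from h import *
env.line_to([*ROT,203.5],feed=80); env.hold(.2)
p=readout.read_position(); R=Rn.from_quat(np.roll(readout.read_ee_rot(),-1)).as_matrix(); print(p,R.round(4).tolist(),F(10))
s=shot("s3","scene")
x0,y0=335,205; im=cv2.resize(s["color"][y0:y0+75,x0:x0+100,::-1],(800,600),interpolation=cv2.INTER_CUBIC)
g=p-19*R[:,0]; zt=-R[:,0]; yt=R[:,1]; ft=g-117*zt
for P in (ft+31*yt,ft-31*yt,g-57*zt,[*ROT,80.7],[*ROT,98]):
    u=(proj(s,P)-[x0,y0])*8+4; print(u); cv2.circle(im,tuple(u.astype(int)),3,(0,255,0),1)
cv2.imwrite("pics/c3.png",im)
E
```

```text
[ 476.55008395 -212.35621815  203.97456595] [[0.0009, 0.3986, 0.9171], [-0.0002, 0.9171, -0.3986], [-1.0, 0.0001, 0.0009]] [-0.09959541  0.15601111 -3.09051255]
[131.39357325 419.70868469]
[399.03389931 380.53105843]
[294.22608915 236.62584691]
[255.36040641 465.29490268]
[262.86165319 422.10994456]
```

View pics/c3.png

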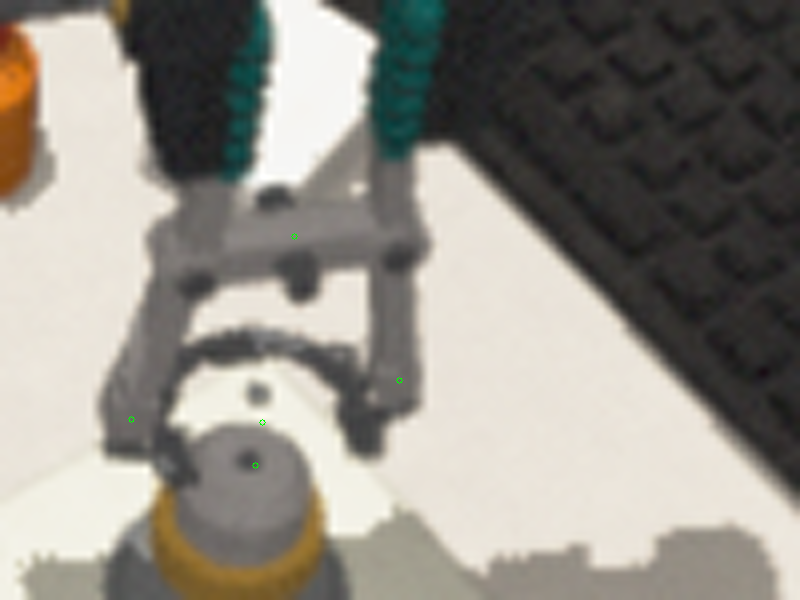

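```bash
cat > desc.py <<'E'
from h import *
import sys,json
def descend(xy,z,zend,step,fz_stop,f0,lat_gain=0.08):
    xy=np.array(xy,float)
    while z>zend:
        z-=step; env.line_to([*xy,z],quat(YAW),feed=25); f=F(4)-f0
        print(round(readout.read_time_s(),2),"zc",round(z,2),"z",round(readout.read_position()[2],2),"xy",xy.round(2),"f",f.round(2))
        if f[2]>fz_stop or np.hypot(*f[:2])>8: break
        if np.hypot(*f[:2])>1: xy+=np.clip(lat_gain*f[:2],-.4,.4)
    return xy,z
E
python3 - <<'E'
from desc import *
f0=F(15); print(f0)
xy,z=descend([476.4,-211.9],203.5,168.5,2.5,1.6,f0)
print(xy,z,readout.read_time_s())
E
```

```text
[-0.11799392  0.05054055 -2.83079779]
10.69 zc 201.0 z 200.84 xy [ 476.4 -211.9] f [ 0.42 -0.09  0.51]
10.97 zc 198.5 z 198.39 xy [ 476.4 -211.9] f [ 0.47 -0.19 -0.07]
11.26 zc 196.0 z 195.87 xy [ 476.4 -211.9] f [ 0.14 -0.1  -0.36]
11.54 zc 193.5 z 193.4 xy [ 476.4 -211.9] f [ 0.55 -0.12  0.16]
11.82 zc 191.0 z 190.9 xy [ 476.4 -211.9] f [ 0.37  0.01 -0.2 ]
12.11 zc 188.5 z 188.39 xy [ 476.4 -211.9] f [ 0.23 -0.1  -0.19]
12.39 zc 186.0 z 185.87 xy [ 476.4 -211.9] f [ 0.33 -0.01  0.11]
12.68 zc 183.5 z 183.39 xy [ 476.4 -211.9] f [ 0.2   0.32 -0.06]
12.96 zc 181.0 z 180.99 xy [ 476.4 -211.9] f [ 0.36 -0.22  0.34]
13.24 zc 178.5 z 178.53 xy [ 476.4 -211.9] f [ 1.05 -0.53  0.82]
13.53 zc 176.0 z 175.98 xy [ 476.48 -211.94] f [ 0.99 -0.62  0.29]
13.81 zc 173.5 z 173.42 xy [ 476.56 -211.99] f [ 1.34 -0.39  0.03]
14.09 zc 171.0 z 170.94 xy [ 476.67 -212.02] f [ 1.66 -0.89 -0.37]
14.38 zc 168.5 z 168.34 xy [ 476.8  -212.09] f [ 0.81 -0.16  0.  ]
[ 476.80365272 -212.09461285] 168.5 14.375
```

```bash
python3 - <<'E'
from desc import *
f0=np.array([.15,.05,-2.83])
xy,z=descend([477.1,-212.2],168.5,158,1.0,3.2,f0)
print(xy,z,readout.read_time_s())
E
```

```text
14.66 zc 167.5 z 167.38 xy [ 477.1 -212.2] f [ 0.49 -0.72 -0.33]
14.94 zc 166.5 z 166.43 xy [ 477.1 -212.2] f [ 0.68 -0.27  0.28]
15.22 zc 165.5 z 165.42 xy [ 477.1 -212.2] f [ 0.15 -0.34 -0.16]
15.51 zc 164.5 z 164.56 xy [ 477.1 -212.2] f [-0.19  0.31  1.61]
15.79 zc 163.5 z 163.56 xy [ 477.1 -212.2] f [-0.31 -0.29  1.71]
16.07 zc 162.5 z 162.52 xy [ 477.1 -212.2] f [0.3  0.   1.64]
16.36 zc 161.5 z 161.53 xy [ 477.1 -212.2] f [-0.06  0.27  2.79]
16.64 zc 160.5 z 160.52 xy [ 477.1 -212.2] f [ 0.16 -0.16  3.07]
16.93 zc 159.5 z 159.52 xy [ 477.1 -212.2] f [-0.13 -0.1   3.79]
[ 477.1 -212.2] 159.5 16.925
```

Hub contact came at TCP z of about 165, so I expect the stop near 158. I'll go on in fine steps until the force rises sharply.

```bash
python3 - <<'E'
from desc import *
f0=np.array([.15,.05,-2.83])
xy,z=descend([477.1,-212.2],159.5,156,0.4,8,f0)
print(xy,z,readout.read_time_s(),readout.read_opening()*88)
E
```

```text
17.21 zc 159.1 z 159.14 xy [ 477.1 -212.2] f [0.19 0.31 3.4 ]
17.49 zc 158.7 z 158.74 xy [ 477.1 -212.2] f [0.12 0.42 3.97]
17.77 zc 158.3 z 158.31 xy [ 477.1 -212.2] f [0.34 0.29 3.91]
18.06 zc 157.9 z 157.92 xy [ 477.1 -212.2] f [-0.16  0.32  4.21]
18.34 zc 157.5 z 157.52 xy [ 477.1 -212.2] f [-0.07  0.03  4.81]
18.62 zc 157.1 z 157.13 xy [ 477.1 -212.2] f [-0.04  0.14  5.16]
18.91 zc 156.7 z 156.98 xy [ 477.1 -212.2] f [-0.7   0.19  7.76]
19.19 zc 156.3 z 156.87 xy [ 477.1 -212.2] f [-1.26  0.61 10.94]
[ 477.1 -212.2] 156.29999999999995 19.1917 41.70991840260008
```

```bash
python3 - <<'E'
from h import *
env.line_to([477.1,-212.2,156.7],quat(YAW),feed=25)
for g in(16,12,10,8,7,6.5,6):
    gripper_close(g); env.hold(.1); o=readout.read_opening()*88
    print(g,round(o,2),F(3).round(2),readout.read_position()[2].round(2),round(readout.read_time_s(),2))
    if o>48.5: break
E
```

```text
16 42.79 [-0.67  0.27  5.66] 157.0 19.78
12 44.16 [-0.95  0.8   6.57] 157.04 20.12
10 45.41 [-0.84 -0.01  5.91] 156.97 20.47
8 46.57 [ 0.08 -0.63  5.73] 157.03 20.81
7 48.67 [-0.27 -0.35  5.79] 157.07 21.15
```

```bash
python3 - <<'E'
from h import *
for g in(6.6,6.2,5.9,5.6,5.3):
    gripper_close(g); env.hold(.15); o=readout.read_opening()*88
    print(g,round(o,2),F(3).round(2),readout.read_position()[2].round(2),round(readout.read_time_s(),2))
    if o>50.9: break
s=shot("s4","scene"); x0,y0=320,190
cv2.imwrite("pics/c4.png",cv2.resize(s["color"][y0:y0+105,x0:x0+140,::-1],(800,600),interpolation=cv2.INTER_CUBIC))
E
```

```text
6.6 49.66 [-0.16  0.38  5.7 ] 157.06 21.54
6.2 51.36 [0.4  0.45 5.67] 157.06 21.93
```

View pics/c4.png

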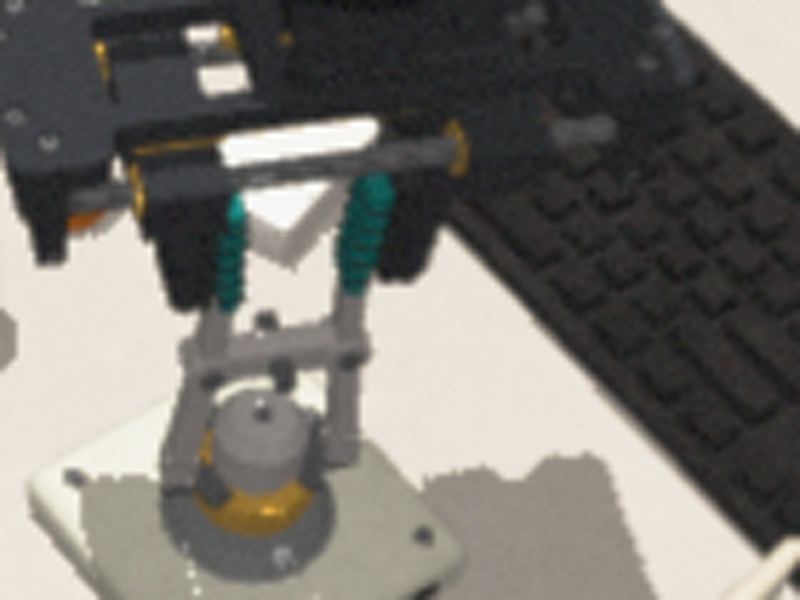

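The ring's arms sit close in on the spindle below its steel end, at about (215,490) and (318,450), with the brass hub pressed down. I'll lift in small steps to see if the pins come free.

```bash
python3 - <<'E'
from h import *
z=156.7
for i in range(12):
    z+=1; env.line_to([477.1,-212.2,z],quat(YAW),feed=25); f=F(4)
    print(z,readout.read_position()[2].round(2),f.round(2),round(readout.read_opening()*88,2),round(readout.read_time_s(),2))
    if f[2]<-6: break
s=shot("s5","scene")
x0,y0=320,190
cv2.imwrite("pics/c5.png",cv2.resize(s["color"][y0:y0+105,x0:x0+140,::-1],(800,600),interpolation=cv2.INTER_CUBIC))
E
```

```text
157.7 157.52 [-0.53  0.27  1.42] 53.03 22.27
158.7 158.62 [0.1  0.09 1.24] 53.29 22.55
159.7 159.44 [-0.26 -0.34 -1.98] 53.09 22.83
160.7 160.46 [-0.04 -0.52 -4.29] 53.19 23.12
161.7 161.78 [-0.27 -0.08 -3.78] 53.45 23.4
162.7 162.86 [ 0.26 -0.11 -3.1 ] 52.98 23.68
163.7 163.91 [-0.22  0.07 -1.74] 52.35 23.97
164.7 164.83 [ 0.84  1.84 -2.  ] 47.15 24.25
165.7 165.79 [-0.18 -0.34 -2.51] 44.9 24.53
166.7 166.73 [-0.24  0.06 -2.73] 44.96 24.82
167.7 167.75 [ 0.06  0.22 -2.33] 44.63 25.1
168.7 168.76 [ 0.15 -0.25 -2.76] 45.08 25.38
```

View pics/c5.png

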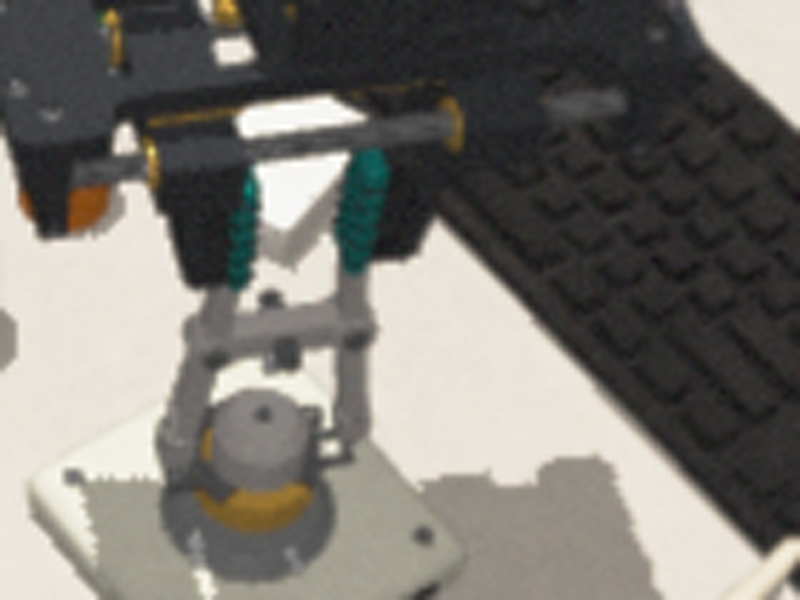

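The right eye of the ring now stands free at (335,450) and the ring stays on the spindle over the hub. The pins are out and the pliers are still held. I'll firm the grip, go up and over to the rest, and check before lowering.

```bash
python3 - <<'E'
from h import *
gripper_close(20); f=F(5); print(f)
env.line_to([477.1,-212.2,240],quat(YAW),feed=100); print(F(),readout.read_opening()*88)
env.line_to([*REST,240],quat(YAW),feed=150); env.line_to([*REST,135],quat(YAW),feed=90); env.hold(.2); print(readout.read_position(),F(10),readout.read_time_s())
s=shot("s6","scene")
o=[cv2.resize(s["color"][y:y+105,x:x+100,::-1],(400,420),interpolation=cv2.INTER_CUBIC) for x,y in((220,280),(320,220))]
cv2.imwrite("pics/c6.png",np.hstack(o))
E
```

```text
[-0.18826588 -0.00303139 -2.7597173 ]
[ 0.07244898 -0.03732051 -2.3465088 ] 42.0488906610132
[445.16643751  23.44462562 135.33792988] [-0.20115094  0.04271648 -2.53769057] 29.9333
```

View pics/c6.png

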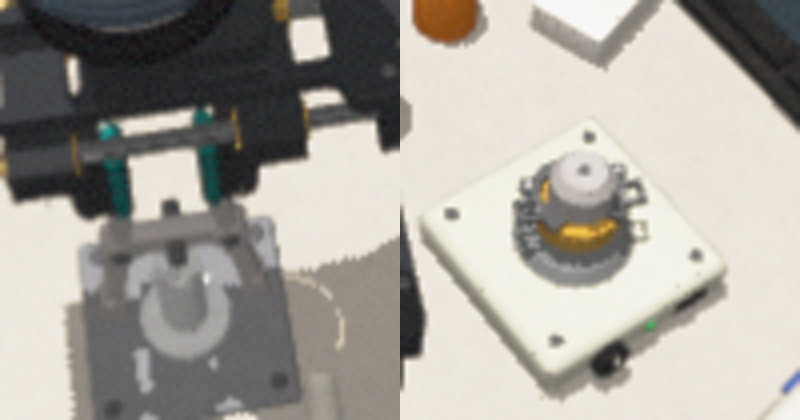

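The pliers are upright over the rest with the axle above the cradles, and the ring is on the spindle. I'll lower now and feel for the seat.

```bash
python3 - <<'E'
from h import *
z=135
while z>113:
    z-=2 if z>120 else .7; env.line_to([*REST,z],quat(YAW),feed=30); f=F(4)
    print(round(z,1),readout.read_position()[2].round(2),f.round(2))
    if f[2]>1 or np.hypot(*f[:2])>6: break
print(readout.read_time_s())
s=shot("s7","scene")
o=[cv2.resize(s["color"][y:y+h,x:x+w,::-1],(400,500),interpolation=cv2.INTER_CUBIC) for x,y,w,h in((220,280,100,125),(340,245,56,70))]
cv2.imwrite("pics/c7.png",np.hstack(o))
E
```

```text
133 132.87 [-0.58  0.32 -2.18]
131 130.9 [ 0.04 -0.37 -2.42]
129 128.93 [-0.12 -0.13 -2.26]
127 126.91 [ 0.75  0.03 -2.7 ]
125 124.9 [-0.21 -0.22 -2.48]
123 122.92 [-0.15 -0.08 -2.29]
121 120.92 [ 0.48 -0.22 -2.53]
119 118.93 [-0.24 -0.41 -2.15]
118.3 118.36 [ 0.58  0.25 -2.04]
117.6 117.76 [ 0.92  2.   -0.21]
116.9 117.19 [0.56 3.52 3.8 ]
33.1
```

View pics/c7.png

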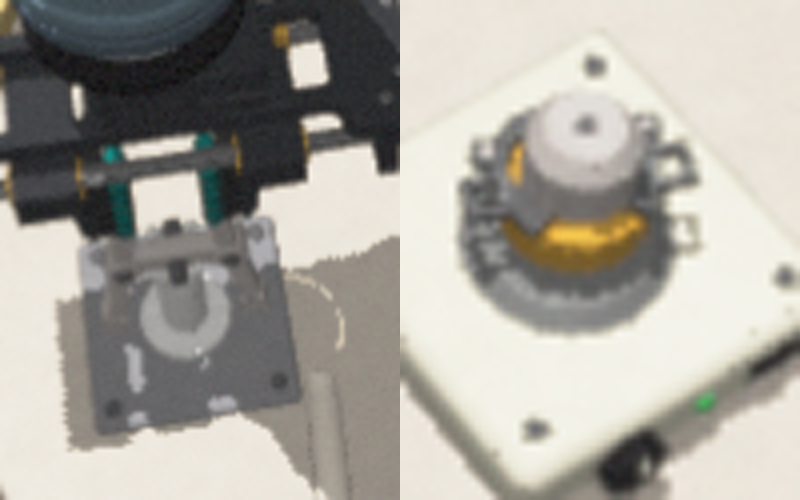

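Seat contact is at z of about 117.7, against 116.7 at the grasp. The V is 8 mm deep, so that means it is seated. I'll release, retreat and check both cameras.

```bash
python3 - <<'E'
from h import *
gripper_close(8); release(); env.hold(.2); print(F(),readout.read_opening()*88)
env.line_to([*REST,240],quat(YAW),feed=100)
env.move_j([-1.235,0.536,-0.004,1.538,0.003,1.067,-0.071]); env.hold(.3)
print(readout.read_time_s(),F())
s=shot("s8","scene");t=shot("t8","top")
def c(f,x,y,w,h):
    o=cv2.resize(f["color"][y:y+h,x:x+w,::-1],(400,300),interpolation=cv2.INTER_CUBIC); return o
cv2.imwrite("pics/c8.png",np.vstack([np.hstack([c(s,220,310,112,84),c(s,324,235,80,60)]),np.hstack([c(t,210,258,80,60),c(t,335,243,80,60)])]))
E
```

```text
[ 0.17149072  0.05399195 -0.03160803] 87.86893417924426
38.2417 [-0.093807   -0.19287525 -0.0713848 ]
```

View pics/c8.png

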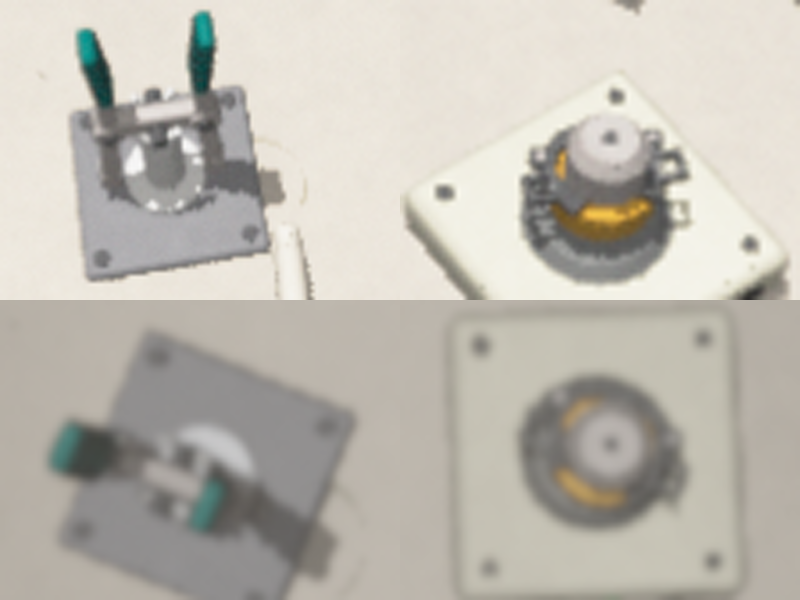

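```bash
python3 - <<'E'
from h import *
s,t=load("s8"),load("t8")
for q in((672,437),(680,470)):
  for p in ((668,165),(680,212)):
    print(p,q,tri(ray(s,324+(p[0]-400)/5,235+p[1]/5),ray(t,335+(q[0]-400)/5,243+(q[1]-300)/5)))
y=np.array([.399,.917]); e=np.array([477.1,-212.2])-25*y; print(e)
for z in (58.5,54,63): print(z,"scene",(proj(s,[*e,z])-[324,235])*5+[400,0],"top",(proj(t,[*e,z])-[335,243])*5+[400,300])
E
```

```text
(668, 165) (672, 437) (array([ 478.40344088, -242.83878403,   35.59338575]), np.float64(6.3583004005494494))
(680, 212) (672, 437) (array([ 478.073901  , -250.10101125,   -3.03738555]), np.float64(13.248881424063777))
(668, 165) (680, 470) (array([ 468.95474517, -239.89667182,   48.81192844]), np.float64(3.8627452469762464))
(680, 212) (680, 470) (array([ 468.37672378, -247.09838368,   10.77373855]), np.float64(2.4781895528676228))
[ 467.125 -235.125]
58.5 scene [669.24833849 160.40213588] top [666.39283672 470.72958915]
54 scene [667.8521254  167.03379377] top [664.91062829 471.279221  ]
63 scene [670.65544868 153.71706106] top [667.88998455 470.17439958]
```

```bash
python3 - <<'E'
from h import *
print(close_job(),readout.read_time_s())
E
```

```text
the job is handed in; nothing more can be done
the job is handed in; nothing more can be done
```

The ring is on the spindle and holding the hub down. The pliers hang upright in the rest, and I handed the job in at about 38 s of the 61 s allowed.

**Pressing the hub:** I took the pliers and ring off the rest, spread the ring over the spindle and felt down. The hub met the ring at TCP z of about 165 and its stop at about 157. The highest reading against the rotator was about 11 N, below the 25 N limit.

**Closing the ring:** I let the grips out at the stop to a reading of about 51.4 mm. The reading rose to about 53 mm during the lift, past the 52.5 mm you gave, but the pliers did not fall. The pins pulled free with about 2 N over the tool's weight.

**Last checks:**
- **Pliers:** they look the same in both cameras as at the start, and the force on the gripper is zero after letting go. They seated about 1 mm higher by TCP than when I picked them up, which I put down to a small slip in the grip.
- **Ring:** in the scene camera its eye appears about where a ring in the groove should be, at roughly 55–58 mm. The two-camera measurement of that eye was poor: it gave 49 mm with a 4 mm mismatch, because the eye merges with its shadow in the top picture. So the evidence that the ring is seated is the force readings, the pins pulling free and the scene view.
- **Bottles and cold block:** no move was aimed near them. I did not compare their positions before and after.

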